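# Clear the bench and shut the burnables away before lighting the torch

## Task

The torch is about to be lit. Clear up first: put what can burn, the blue matchbox and the green wax block, flat and side by side into the open drawer of the red steel box, and lay the two steel doming punches on the oak rest, one lying down in each groove. Push the drawer fully shut once it is filled. Leave the flux jar where it is.

Things in the scene. Friction and masses are not known exactly. Their poses are not given: they have to be found in the camera images.
- matches: plain blue matchbox lying flat, 36 (x) x 55 (y) x 15 mm high; origin at the centre of its underside. Grasp across the 36 mm.
- wax: dark green block of carving wax lying flat, 30 (x) x 62 (y) x 18 mm high; origin at the centre of its underside. Grasp across the 30 mm.
- dark_punch: dark brown steel doming punch, a rod 72 mm long (x), 10 x 10 mm across, lying down; origin under its middle, at the height of its underside. Grasp across the middle. It does not roll.
- bright_punch: bright grey steel doming punch, a rod 68 mm long (x), 10 x 10 mm across, lying down; origin under its middle, at the height of its underside. Grasp across the middle. It does not roll.
- firebox: red steel box with one drawer, fixed to the bench, 125 (x) x 142 (y) x 50 mm high; origin at the centre of its underside. The drawer comes out along its -x, roughly towards the robot. A solid bench lamp stands right of the work (post near x 0.31, y 0.02, 0.44 m high; arm and tube slant from there up to 0.65 m towards -y): keep the elbow to its left (+y).
- drawer (a joint): how far the drawer is out, in m: 0 fully shut (a hard stop), 0.10 fully out; it starts 0.088 to 0.10 out. It slides stiffly (about 1.5 N) and stays where it is left. Its pull is a brass bar along y, 61 mm long, 9 mm thick, 26 mm above the bench, its foremost line 85 mm from point tray on the -x side.
- tray (a point): centre of the drawer's inner floor, moving with it (axes as the firebox), 12 mm above the bench. Floor 105 (x) x 122 mm (y); side and back walls rise only 6 mm above it, the red front at -x ends 45 mm above the bench. From above the floor is open from 52 mm on the -x side of this point to at least 22 mm on the +x side; the rest is under the box top, 34 mm above the floor
- punch_rest: oak punch rest, fixed to the bench, 86 (x) x 100 (y) mm, with two blue-lined grooves along y; origin at the centre of its underside. The groove centre lines lie at x = -18 and x = +18 mm; each groove is 26 mm wide, 86 mm long between closed ends, its floor 10 mm above the bench; ridges and ends rise 4.5 mm above that floor.
- flux_jar: glass jar with black lid and white flux, 44 mm across, 64 mm high, standing loose to the right of the work; origin at the centre of its underside. Leave it standing.
There are look-alikes about, which are no part of the job. What is shaped like the bright_punch but orange is not meant.

How it is judged:
At the end, for the whole second after the job is handed in: drawer within 6 mm of shut; matchbox and wax block flat on its floor, not stacked; a punch lying on the floor of each groove of the rest (within 11 mm of its centre line, 15 mm of its middle, 0.3 rad of its direction); all at rest (value of joint drawer below 0.006 m and x of matches in the frame of tray between -0.045 and 0.045 m and y of matches in the frame of tray between -0.055 and 0.055 m and z of matches in the frame of tray between -0.004 and 0.006 m and x of wax in the frame of tray between -0.045 and 0.045 m and y of wax in the frame of tray between -0.055 and 0.055 m and z of wax in the frame of tray between -0.004 and 0.006 m and y of dark_punch in the frame of punch_rest between -0.015 and 0.015 m and z of dark_punch in the frame of punch_rest between 0.007 and 0.013 m and angle between the x axis of each of dark_punch, bright_punch and the y axis of punch_rest, either way round below 0.3 rad and y of bright_punch in the frame of punch_rest between -0.015 and 0.015 m and z of bright_punch in the frame of punch_rest between 0.007 and 0.013 m and ((x of dark_punch in the frame of punch_rest between 0.00725 and 0.02925 m and x of bright_punch in the frame of punch_rest between -0.02925 and -0.00725 m) or (x of dark_punch in the frame of punch_rest between -0.02925 and -0.00725 m and x of bright_punch in the frame of punch_rest between 0.00725 and 0.02925 m)) and linear speed of each of matches, wax, dark_punch, bright_punch below 0.02 m/s); the robot touches nothing.
It fails at once if the flux jar is moved by more than 20 mm or tipped (distance of flux_jar from where it was at the start of the episode above 0.02 m or angle between flux_jar's own z axis and vertical above 0.3 rad).
It also fails if it takes over 104 s, if anything falls off the work surface, if the arm or the gripper's body presses on something with over 40 N, if the wrist force passes 120 N, or if a joint passes its speed limit or range.

## Robot

A 6-joint arm with a two-finger parallel gripper is mounted at the origin on a cart in front of the work surface, level with it; the furniture and walls round the work are solid. World frame = base frame: x ahead of the robot, y to its left, z up, the work surface at z = 0. Lengths are in m, angles in rad, forces in N, time in s.
With the tool pointing down it reaches from about 0.225 to 0.875 m from the base axis. Payload 3.4 kg.
Tool frame: the origin (TCP) lies at the very end of the fingers, on their centre line; the grasp point (between the pads) lies 19 mm behind it; z points along the fingers, y is the line along which they close (so a half turn about z gives the same grasp; the last joint's range is limited). The gripper opens to 85 mm and grips with 20 to 120 N. Pads are 22 mm wide; open, the fingers measure 114 mm over their backs; the gripper's body (76 mm by 85 mm) begins 54 mm behind the grasp point. The pads swing forward as they close: fully open they stand 13 mm farther back than shut.
Start: joints at [-0.121, 0.276, 1.505, -0, 1.361, -0.121], TCP at [0.575, -0, 0.231] pointing down, gripper open.
Joint ranges: [-2.89, 2.89], [-0.75, 2.08], [0.22, 2.7], [-1.18, 4.32], [0.11, 2.71], [-2.7, 2.7]. Speed limits (rad/s): [2.57, 2.57, 3.14, 3.14, 3.14, 3.14].

## Interface

Orientations are given as a unit quaternion [w, x, y, z].
In Python, from rig import manip gives the robot as it stands. The module is installed in compiled form; this text tells all that it offers.
- The arm moves only by the tool play_rows, never from a script. Its argument "motion" is a list of rows, each a list of 5 numbers: the shift along the tool's x, y, z in units of 40 mm (1.0 is 40 mm), then the turn about the tool's z in units of 10 degrees (1.0 is 10 degrees), then the finger opening in mm, from 0 to 85.4. A call has 1 to 5 rows; each row is the pose to reach, as a shift and turn from the pose commanded when the call began, along the tool's axes at that moment; what a row does not reach only later rows make up. A row lasts 1/8 s, in which the tool goes at most 62.5 mm and 10.7 degrees, less where a joint would pass 70% of its speed; a pose out of reach is approached as far as the arm can. A call with a gripper value outside its range is refused whole. The fingers move at their own pace and stop on an object; "newtons" is the grip in N (left out, the last holds). Time passes only in rows, so rows that repeat a pose let the fingers close. It gives the time, the measured TCP pose, the force, the opening and the grip force at its end, in the units of the state.
- manip.get_state(): the state, without advancing time (a new reading comes with each control period).
- manip.get_image(name): name is "scene" or "side" or "wrist"; returns a dict with "img" (384x512x3 uint8, red, green, blue), "range_z" (384x512 float32, m along the optical axis (not along the pixel's ray), 0 where there is no reading), "fx", "fy", "cx", "cy" (pixels), "R" (3x3) and "t" (3): a world point X has camera coordinates R X + t. Camera axes: x right, y down, z forward; pixel columns grow to the right and rows downward; lengths in m; the calibration is good to about 2 mm. A picture is of the moment at which its call begins.
- manip.sign_off(): hands the job in; it is judged then, once.
The state is a dict: "clock": time; "qpos": joint angles; "qd": joint speeds; "effort": joint torques, N m; "position": TCP position; "ee_rot": TCP orientation; "contact_force": force on the tool from outside, world axes, zero at the start; "moment": the same for the moment, N m; "width": finger opening in m; "gripper_force": force on a finger pad.
Only numpy, scipy, OpenCV 4.12 (cv2) and the standard library are available. Lean on these libraries where they do the work, as an engineer would, in place of code of your own. Each camera call takes 0.05 s, during which the arm holds its last target. There are 200 camera calls.

## Working session

There is one attempt and no reset: what is moved stays moved. The work goes in short steps, Python scripts to look and compute and a tool call to move; the robot and the scene stay as the last step left them, time stands still between calls to the robot, and variables do not carry over. Pictures are saved under pics/ and viewed, at most 14 in all, crops included, and the job is handed in when it is done.

Besides the shell and the picture viewer there is one more tool, called after "Request:" in YAML: its name, and indented under it one key for each argument. play_rows: Moves the arm, as the interface text tells. Its arguments: {"type":"object","properties":{"motion":{"type":"array","items":{"type":"array","items":{"type":"number"}}},"newtons":{"type":"number"}},"required":["motion"]}

```bash
mkdir -p pics
cat > h.py <<'E'
from rig import manip
import numpy as np, cv2
def grab(n,save=None):
    d=manip.get_image(n)
    if save: cv2.imwrite('pics/'+save+'.png',d['img'][:,:,::-1])
    v,u=np.mgrid[0:384,0:512]; z=d['range_z']
    c=np.stack([(u-d['cx'])/d['fx']*z,(v-d['cy'])/d['fy']*z,z],-1)
    d['P']=(c-np.array(d['t']))@np.array(d['R']); d['P'][z==0]=np.nan
    return d
E
python3 - <<'E'
from h import *
for n in('scene','side','wrist'):
    d=grab(n,n+'0'); np.savez('/tmp/'+n+'0.npz',P=d['P'],img=d['img'])
    print(n,-np.array(d['R']).T@d['t'])
s=manip.get_state(); print(s)
a=cv2.imread('pics/scene0.png');b=cv2.imread('pics/side0.png')
E
```

```text
scene [ 0.25685224 -0.43952041  0.60153677]
side [1.18907269 0.48305885 0.81391901]
wrist [0.57461758 0.06914632 0.37364241]
{'clock': 0.15, 'qpos': array([-1.21020635e-01,  2.76435261e-01,  1.50585641e+00, -7.22763921e-06,
        1.36074033e+00, -1.20983770e-01]), 'qd': array([ 0.00053765, -0.00389796, -0.00459552, -0.00078573, -0.0005527 ,
       -0.00015496]), 'effort': array([ 9.65923646e-04, -4.17143512e+01, -2.46032345e+01, -1.26433165e-04,
        7.58384820e-03, -3.43765259e-05]), 'position': array([5.74582177e-01, 3.09640230e-05, 2.30641086e-01]), 'ee_rot': array([-5.64410852e-04,  7.07119097e-01,  7.07094099e-01, -4.46519898e-04]), 'contact_force': array([-0.26295496,  0.442808  ,  0.64561327]), 'moment': array([-0.03955304, -0.03797894,  0.01764229]), 'gripper_force': 0.0, 'width': 0.08548461706483018}
```

View pics/scene0.png

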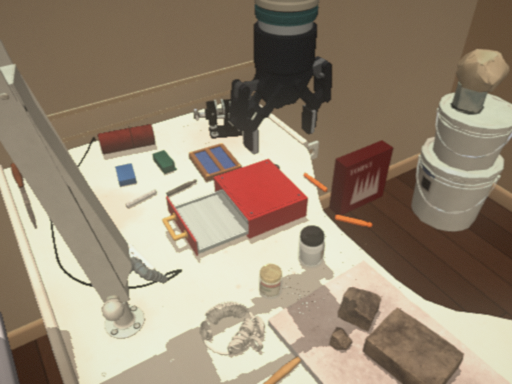

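View pics/side0.png

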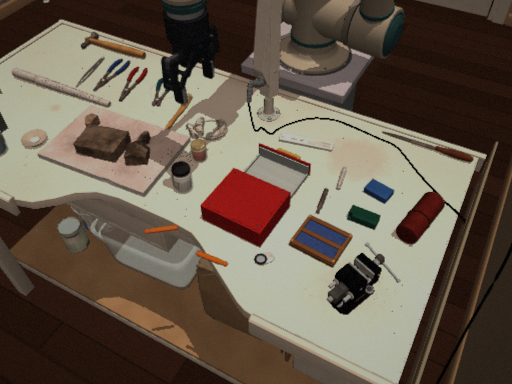

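View pics/wrist0.png

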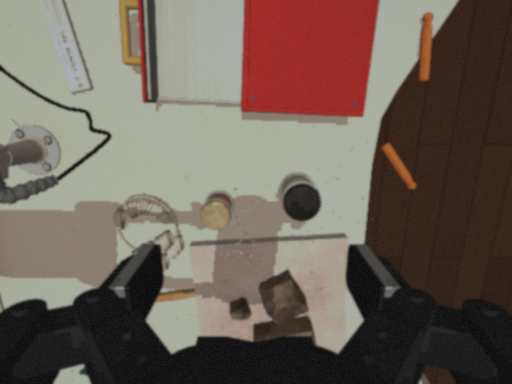

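Scene view: blue matchbox (125,174), green wax (163,161), dark rod (181,187), light rod (141,198), rest (215,160), open drawer (207,217), jar (312,245). Orange rods at (315,181) and (352,220) are look-alikes, and the ruler is at side (305,142). I'll confirm in one enlarged crop and measure.

Run:
```python
import numpy as np,cv2
a=cv2.imread('pics/scene0.png');b=cv2.imread('pics/side0.png')
A=cv2.resize(a[130:260,100:290],None,fx=4,fy=4)[:,:]
B=cv2.resize(b[135:265,240:430],None,fx=4,fy=4)
cv2.imwrite('pics/c.png',cv2.resize(np.vstack([A,B]),(440,600)) if 0 else cv2.resize(np.hstack([A,B]),(800,274)))
for n,pts in dict(scene=[(125,174),(163,161),(181,187),(141,198),(205,161),(222,157),(215,160),(207,225),(260,195),(315,181),(312,235),(175,230)],side=[(378,190),(364,216),(322,200),(342,178),(312,237),(328,244),(278,175),(245,205),(288,153),(181,170)]).items():
    P=np.load(f'/tmp/{n}0.npz')['P']
    for u,v in pts: print(n,u,v,P[v,u].round(3))
```

```text
scene 125 174 [0.436 0.347 0.017]
scene 163 161 [0.522 0.35  0.016]
scene 181 187 [0.519 0.257 0.009]
scene 141 198 [0.438 0.267 0.01 ]
scene 205 161 [0.602 0.31  0.009]
scene 222 157 [0.638 0.3   0.012]
scene 215 160 [0.618 0.294 0.016]
scene 207 225 [0.511 0.127 0.012]
scene 260 195 [0.613 0.108 0.052]
scene 315 181 [0.757 0.124 0.013]
scene 312 235 [ 0.622 -0.034  0.064]
scene 175 230 [0.459 0.157 0.002]
side 378 190 [0.443 0.361 0.015]
side 364 216 [0.53  0.361 0.02 ]
side 322 200 [0.521 0.264 0.009]
side 342 178 [0.441 0.277 0.009]
side 312 237 [0.622 0.286 0.01 ]
side 328 244 [0.624 0.322 0.011]
side 278 175 [0.502 0.147 0.011]
side 245 205 [0.642 0.142 0.051]
side 288 153 [0.445 0.143 0.03 ]
side 181 170 [ 0.63  -0.021  0.062]
```

View pics/c.png

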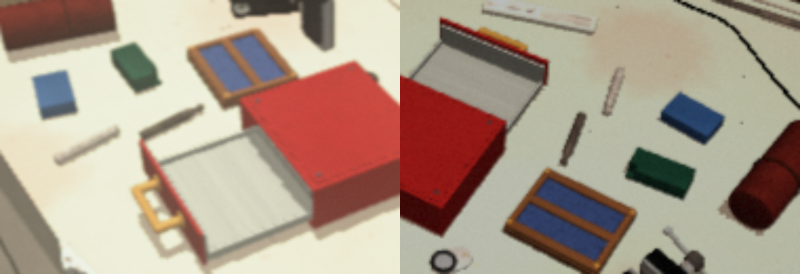

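The crop confirms it: the light grey rod at scene (141,198) is the bright punch, since the other rods that shape are orange. The dark brown rod at (181,187) is the dark punch. I'll move so the wrist camera covers the area and measure precisely.

Request:
play_rows:
  motion:
    - [1.4,-0.4,0,0,85]
    - [2.8,-0.9,0,0,85]
    - [4.2,-1.4,0,0,85]
    - [5.7,-1.9,0,0,85]
    - [5.7,-1.9,0,0,85]

```text
clock: 0.78
position: [0.4969, 0.2318, 0.2311]
ee_rot: [-0.001, 0.705, 0.709, 0.0]
contact_force: [-0.0, -0.7, 0.1]
width: 0.0849
gripper_force: 0.0
```

```bash
sleep 0
python3 - <<'E'
from h import *
s=manip.get_state(); print(s['clock'],s['position'],s['ee_rot'],s['contact_force'])
d=grab('wrist','w1'); np.savez('/tmp/w1.npz',P=d['P'],img=d['img'])
E
```

```text
0.775 [0.49691392 0.23178864 0.23109886] [-9.11848897e-04  7.04962669e-01  7.09243821e-01  7.83171733e-05] [-0.0405368  -0.65037446  0.06379385]
```

View pics/w1.png

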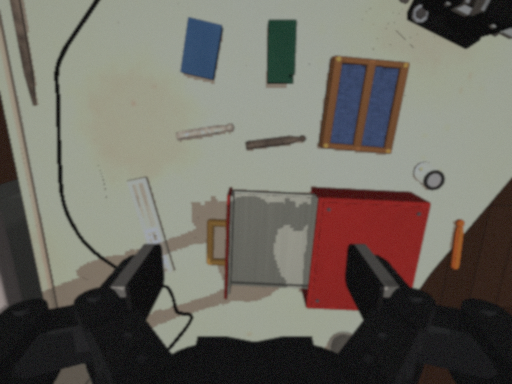

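The wrist view shows everything: matches (202,48), wax (281,51), bright punch (205,131), dark punch (276,142), rest (365,104), tray (270,238), pull (215,242). Next I'll get poses from the calibrated point cloud.

```bash
cat >> h.py <<'E'
BOX=dict(matches=(175,10,230,88),wax=(258,12,304,92),bright=(170,115,240,145),dark=(240,128,312,155),rest=(315,50,414,158))
def mask(img,k):
    i=img.astype(int); r,g,b=i[...,0],i[...,1],i[...,2]
    return dict(matches=b>r+30,wax=(g>r+15)&(g<120)).get(k)
def rect(P,m):
    m=cv2.morphologyEx(m.astype(np.uint8),cv2.MORPH_OPEN,np.ones((2,2)))
    n,l,st,_=cv2.connectedComponentsWithStats(m); j=1+np.argmax(st[1:,4])
    q=P[l==j]; q=q[np.isfinite(q).all(1)]
    (c,wh,a)=cv2.minAreaRect((q[:,:2]*1000).astype(np.float32))
    if wh[0]<wh[1]: wh=wh[::-1]; a+=90
    return np.round(c,1),np.round(wh,1),'long axis deg',round((a+90)%180-90,1),'z med',round(float(np.median(q[:,2])),4),len(q)
E
python3 - <<'E'
from h import *
f=np.load('/tmp/w1.npz');P,img=f['P'],f['img']
for k,(a,b,c,d) in BOX.items():
    p=P[b:d,a:c]; i=img[b:d,a:c]
    m=mask(i,k)
    if m is None: m=(p[...,2]>0.005)
    print(k,rect(p,m))
    if k in('matches','wax'): print('  h',rect(p,p[...,2]>0.008))
# rest blue grooves, firebox red top, tray floor, pull
i=img.astype(int);r,g,b=i[...,0],i[...,1],i[...,2]
sub=lambda m,a,b_,c,d:(P[b_:d,a:c],m[b_:d,a:c])
print('grooveL',rect(*sub(b>r+15,325,55,364,150)));print('grooveR',rect(*sub(b>r+15,364,55,410,152)))
print('red',rect(*sub((P[...,2]>.042)&(r>g+60),305,180,440,315)))
print('front',rect(*sub((P[...,2]>.035),222,180,245,300)))
print('tray',rect(*sub((abs(P[...,2]-.012)<.004),234,196,310,284)))
print('pull',rect(*sub((P[...,2]>.012),200,215,224,270)))
E
```

```text
matches (array([439.2, 357.3]), array([53.5, 34.4]), 'long axis deg', 78.2, 'z med', 0.0155, 1795)
  h (array([438.3, 358.3]), array([55.7, 36.4]), 'long axis deg', 78.1, 'z med', 0.0154, 1935)
wax (array([525.2, 354.4]), array([60.2, 28.1]), 'long axis deg', 90.0, 'z med', 0.0184, 1615)
  h (array([526.5, 356.3]), array([65.1, 32.5]), 'long axis deg', 89.9, 'z med', 0.0184, 1767)
bright (array([439.2, 269.6]), array([69.1, 10.8]), 'long axis deg', 9.4, 'z med', 0.0098, 495)
dark (array([522.6, 258.3]), array([71.4, 11.7]), 'long axis deg', 7.7, 'z med', 0.0096, 489)
rest (array([621.7, 298.5]), array([102.2,  91.9]), 'long axis deg', 85.5, 'z med', 0.0117, 7038)
grooveL (array([601.8, 300.6]), array([85.2, 25.4]), 'long axis deg', 85.1, 'z med', 0.0108, 1736)
grooveR (array([638. , 297.8]), array([85.1, 26.2]), 'long axis deg', 84.7, 'z med', 0.0108, 1733)
red (array([627.7, 139.1]), array([230.3, 150.5]), 'long axis deg', -81.3, 'z med', 0.0512, 8463)
front (array([466. , 122.6]), array([165.9,   7.9]), 'long axis deg', 86.2, 'z med', 0.0398, 660)
tray (array([520.1, 134.6]), array([122.3,  98.7]), 'long axis deg', 89.7, 'z med', 0.0125, 6589)
pull (array([449.5, 130.9]), array([77.7, 20.7]), 'long axis deg', 85.9, 'z med', 0.0302, 447)
```

Run:
```python
from h import *
f=np.load('/tmp/w1.npz');P,img=f['P'],f['img']
i=img.astype(int);r,g,b=i[...,0],i[...,1],i[...,2]
def line(pts,ax):  # fit other = a*ax + c robustly
    vx,vy,x0,y0=cv2.fitLine(np.float32(pts*1000),cv2.DIST_HUBER,0,.01,.01).ravel()
    return np.round([x0,y0],1),'ang',round(float(np.degrees(np.arctan2(vy,vx))),1)
z=P[...,2]
# box top left edge per row
L=[];R=[]
for v in range(192,290):
    u=np.where((z[v,300:340]>.045)&(r[v,300:340]>g[v,300:340]+50))[0]
    if len(u): L.append(P[v,300+u[0],:2])
T=[]
for u in range(320,405):
    v=np.where(z[180:220,u]>.045)[0]
    if len(v): T.append(P[180+v[0],u,:2])
print('boxfront',line(np.array(L),1),'boxtop +y edge',line(np.array(T),0))
# pull foremost
F=[];
for v in range(222,263):
    u=np.where(z[v,200:224]>.015)[0]
    if len(u): F.append(P[v,200+u[0]])
F=np.array(F);print('pull fore',line(F[:,:2],1),'y',F[:,1].min(),F[:,1].max(),'z',np.median(F[:,2]))
# drawer side walls +y / -y by height ~.018 outer edges per column
for nm,lo,hi in(('+y',180,210),('-y',275,300)):
    W=[]
    for u in range(240,300):
        v=np.where(z[lo:hi,u]>.008)[0]
        if len(v): W.append(P[lo+(v[0] if nm=='+y' else v[-1]),u,:2])
    print('wall',nm,line(np.array(W),0))
G=[]
for v in range(195,285):
    u=np.where((z[v,222:250]>.035))[0]
    if len(u): G.append(P[v,222+u[0],:2])
G=np.array(G);print('front',line(G,1))
P=np.load('/tmp/side0.npz')['P']
print(manip.get_state()['qpos'])
```

```text
boxfront (array([564.5, 149.3], dtype=float32), 'ang', 87.3) boxtop +y edge (array([617.2, 202.6], dtype=float32), 'ang', -2.7)
pull fore (array([439.6, 140.6], dtype=float32), 'ang', 88.1) y 0.11430916063406907 0.16562344173348176 z 0.029662893878923978
wall +y (array([515.1, 200.3], dtype=float32), 'ang', -2.7)
wall -y (array([517.4,  73.2], dtype=float32), 'ang', -2.3)
front (array([464.4, 159.2], dtype=float32), 'ang', 87.5)
[ 3.05495845e-01  2.36243648e-01  1.56104203e+00 -2.01906219e-04
  1.34479085e+00  3.01402916e-01]
```

```bash
cat >> h.py <<'E'
def to(x,y,z,ang):
    """shift in row units from the measured pose to target (mm), tool y at world angle ang (deg, mod 180)"""
    s=manip.get_state(); w,a,b,c=s['ee_rot']
    R=np.array([[1-2*(b*b+c*c),2*(a*b-w*c),2*(a*c+w*b)],[2*(a*b+w*c),1-2*(a*a+c*c),2*(b*c-w*a)],[2*(a*c-w*b),2*(b*c+w*a),1-2*(a*a+b*b)]])
    d=R.T@(np.array([x,y,z])/1000-s['position'])/.04
    cur=np.degrees(np.arctan2(R[1,1],R[0,1])); t=-((ang-cur+90)%180-90)/10
    print('t',s['clock'],'pos',(s['position']*1000).round(1),'ang',round(cur,1),'w',round(s['width']*1000,1),'F',s['contact_force'].round(1),'grip',round(s['gripper_force'],1),'q6',s['qpos'][5].round(2))
    print('shift',d.round(2),'turn',round(t,2),'or',round(t-18*np.sign(t),2))
E
python3 -c "
from h import *
to(526,355.5,60,0)"
```

```text
t 0.825 pos [497.9 229.7 231.1] ang 0.2 w 85.1 F [-1.2 -0.2 -0.6] grip 0.0 q6 0.3
shift [3.14 0.72 4.28] turn 0.02 or -17.98
```

Request:
play_rows:
  motion:
    - [1.0,0.2,1.0,0,55]
    - [2.0,0.4,2.1,0,55]
    - [3.18,0.68,3.2,0,55]
    - [3.18,0.68,4.28,0,55]
    - [3.18,0.68,4.28,0,55]

```text
clock: 1.45
position: [0.524, 0.3526, 0.056]
ee_rot: [-0.001, 0.707, 0.707, -0.005]
contact_force: [-0.4, 0.1, 1.1]
width: 0.0548
gripper_force: 0.0
```

```bash
python3 -c "
from h import *
to(526,355.5,7,0)"
```

```text
t 1.45 pos [524.  352.6  56. ] ang -0.0 w 54.8 F [-0.4  0.1  1.1] grip 0.0 q6 0.48
shift [0.08 0.06 1.22] turn -0.0 or 18.0
```

Request:
play_rows:
  motion:
    - [0,0,0.7,0,55]
    - [0,0,1.3,0,55]
    - [0,0,1.3,0,55]
    - [0,0,1.3,0,25]
    - [0,0,1.3,0,25]
  newtons: 40

```text
clock: 2.08
position: [0.528, 0.3555, 0.0106]
ee_rot: [0.001, 0.707, 0.707, 0.002]
contact_force: [0.2, -0.7, 5.8]
width: 0.0284
gripper_force: 40.1
```

Request:
play_rows:
  motion:
    - [0,0,0,0,25]
    - [0,0,0,0,25]

```text
clock: 2.33
position: [0.528, 0.3555, 0.0106]
ee_rot: [0.001, 0.707, 0.707, 0.002]
contact_force: [0.3, -1.9, 6.9]
width: 0.0283
gripper_force: 40.2
```

Request:
play_rows:
  motion:
    - [0,0,-1.2,0,25]
    - [-0.8,0,-2.4,-0.9,25]
    - [-2.0,-0.1,-3.0,-1.9,25]
    - [-3.4,-0.2,-3.0,-2.9,25]
    - [-4.79,-0.31,-3.0,-3.9,25]

```text
clock: 2.95
position: [0.514, 0.1622, 0.1295]
ee_rot: [0.001, 0.427, 0.904, 0.001]
contact_force: [1.1, -1.0, -0.7]
width: 0.0283
gripper_force: 39.8
```

Request:
play_rows:
  motion:
    - [0,0,0,-1,25]
    - [0,0,0,-2,25]
    - [0,0,0,-3,25]
    - [0,0,0,-4,25]
    - [0,0,0,-4.84,25]

```text
clock: 3.58
position: [0.5139, 0.1636, 0.1288]
ee_rot: [0.001, 0.02, 1.0, 0.0]
contact_force: [-0.3, -0.3, -0.3]
width: 0.029
gripper_force: 39.8
```

```bash
python3 -c "
from h import *
to(513.7,163.5,60,87.4);
d=grab('wrist','w2');d=grab('scene','s2')"
```

```text
t 3.575 pos [513.9 163.6 128.8] ang 87.7 w 29.0 F [-0.3 -0.3 -0.3] grip 39.8 q6 -1.35
shift [ 0.01 -0.    1.72] turn 0.03 or -17.97
```

View pics/s2.png

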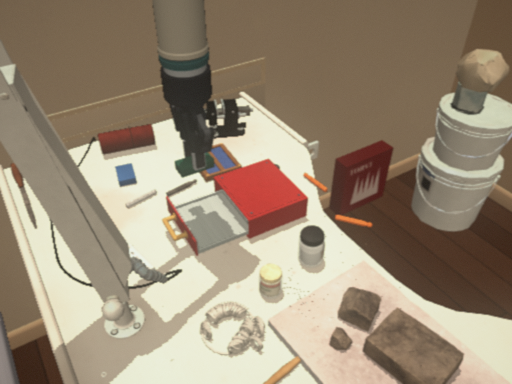

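Wax is held at scene (195,163), long axis along x. Lowering it into the drawer.

Request:
play_rows:
  motion:
    - [0,0,1.0,0,25]
    - [0,0,2.0,0,25]
    - [0,0,2.4,0,25]
    - [0,0,2.62,0,25]
    - [0,0,2.62,0,25]

```text
clock: 4.3
position: [0.5145, 0.1637, 0.0237]
ee_rot: [0.001, 0.023, 1.0, 0.0]
contact_force: [0.2, 0.2, -0.3]
width: 0.0283
gripper_force: 39.8
```

Request:
play_rows:
  motion:
    - [0,0,0,0,42]
    - [0,0,0,0,42]
    - [0,0,-0.6,0,42]
    - [0,0,-1.6,0,42]
    - [0,0,-2.6,0,55]

```text
clock: 4.92
position: [0.5137, 0.1636, 0.1286]
ee_rot: [0.0, 0.023, 1.0, 0.0]
contact_force: [0.7, 0.2, 0.1]
width: 0.0546
gripper_force: 0.0
```

```bash
python3 -c "
from h import *
to(438.8,358,60,-11.8);
d=grab('wrist','w3')"
```

```text
t 4.925 pos [513.7 163.6 128.6] ang 87.4 w 54.6 F [0.7 0.2 0.1] grip 0.0 q6 -1.35
shift [2.09 4.77 1.72] turn -8.08 or 9.92
```

View pics/w3.png

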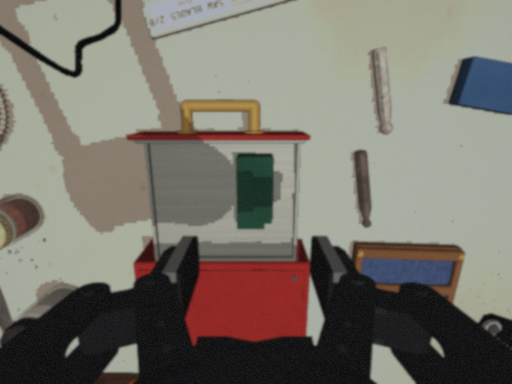

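The wax lies flat in the drawer at (254,190), about 26 mm to +y of centre. Next is the matchbox.

Request:
play_rows:
  motion:
    - [0.5,1.1,0,1.0,60]
    - [1.0,2.3,0,2.0,60]
    - [1.5,3.5,0,3.0,60]
    - [2.09,4.77,0,4.0,60]
    - [2.09,4.77,0.5,5.0,60]

```text
clock: 5.6
position: [0.4386, 0.3624, 0.1088]
ee_rot: [0.001, 0.444, 0.896, 0.003]
contact_force: [-0.3, -0.6, 0.2]
width: 0.0599
gripper_force: 0.0
```

Request:
play_rows:
  motion:
    - [0,0,0.2,1.0,60]
    - [0,0,0.5,2.0,60]
    - [0,0,0.8,3.0,60]
    - [0,0,1.2,4.0,60]
    - [0,0,1.2,4.92,60]

```text
clock: 6.22
position: [0.4381, 0.3575, 0.0582]
ee_rot: [-0.0, 0.778, 0.628, -0.001]
contact_force: [0.4, -0.1, -0.1]
width: 0.0603
gripper_force: 0.0
```

```bash
python3 -c "
from h import *
to(438.8,358,7,-11.8)"
```

```text
t 6.225 pos [438.1 357.5  58.2] ang -12.1 w 60.3 F [ 0.4 -0.1 -0.1] grip 0.0 q6 0.77
shift [0.02 0.02 1.28] turn -0.03 or 17.97
```

Request:
play_rows:
  motion:
    - [0,0,0.7,0,60]
    - [0,0,1.3,0,60]
    - [0,0,1.3,0,60]
    - [0,0,1.3,0,30]
    - [0,0,1.3,0,30]

```text
clock: 6.85
position: [0.44, 0.3587, 0.0088]
ee_rot: [0.0, 0.776, 0.631, 0.002]
contact_force: [-0.4, 0.3, -0.3]
width: 0.0348
gripper_force: 39.8
```

Request:
play_rows:
  motion:
    - [0,0,0,0,30]
    - [0,0,0,0,30]
    - [0,0,-0.8,0,30]
    - [0,0,-1.9,0,30]
    - [0,0,-3,0,30]

```text
clock: 7.48
position: [0.4386, 0.3577, 0.1284]
ee_rot: [-0.0, 0.776, 0.631, -0.0]
contact_force: [0.3, 0.2, -0.1]
width: 0.0343
gripper_force: 40.0
```

```bash
python3 -c "
from h import *
to(511.4,111.5,120,87.4)"
```

```text
t 7.475 pos [438.6 357.7 128.4] ang -11.8 w 34.3 F [ 0.3  0.2 -0.1] grip 40.0 q6 0.77
shift [-5.65  3.04  0.21] turn 8.08 or -9.92
```

Request:
play_rows:
  motion:
    - [-1.2,0.6,0,1.0,30]
    - [-2.4,1.2,0,2.0,30]
    - [-3.6,1.9,0,3.0,30]
    - [-4.7,2.5,0,4.0,30]
    - [-5.65,3.04,0,5.0,30]

```text
clock: 8.1
position: [0.5119, 0.1101, 0.1275]
ee_rot: [0.0, 0.971, 0.241, 0.0]
contact_force: [0.7, 0.1, 0.5]
width: 0.0349
gripper_force: 40.0
```

Request:
play_rows:
  motion:
    - [0,0,0.2,1.0,30]
    - [0,0,0.6,2.0,30]
    - [0,0,1.0,3.08,30]
    - [0,0,1.4,3.08,30]
    - [0,0,1.4,3.08,30]

```text
clock: 8.72
position: [0.5105, 0.1118, 0.0703]
ee_rot: [0.0, 1.0, -0.023, -0.002]
contact_force: [0.3, -0.9, -0.8]
width: 0.0342
gripper_force: 40.0
```

```bash
python3 -c "
from h import *
to(511.4,111.5,21.5,87.4)"
```

```text
t 8.725 pos [510.5 111.8  70.3] ang -92.6 w 34.2 F [ 0.3 -0.9 -0.8] grip 40.0 q6 1.7
shift [0.03 0.   1.22] turn 0.0 or -18.0
```

Request:
play_rows:
  motion:
    - [0,0,0.6,0,30]
    - [0,0,1.0,0,30]
    - [0,0,1.2,0,30]
    - [0,0,1.2,0,30]

```text
clock: 9.22
position: [0.5118, 0.1119, 0.0234]
ee_rot: [0.0, 1.0, -0.023, -0.0]
contact_force: [-0.8, 0.6, -0.1]
width: 0.0347
gripper_force: 40.0
```

Request:
play_rows:
  motion:
    - [0,0,0,0,44]
    - [0,0,0,0,44]
    - [0,0,-0.6,0,44]
    - [0,0,-1.6,0,44]
    - [0,0,-2.6,0,44]

```text
clock: 9.85
position: [0.5117, 0.1119, 0.1287]
ee_rot: [0.0, 1.0, -0.023, 0.0]
contact_force: [0.5, -0.1, -0.3]
width: 0.0442
gripper_force: 0.0
```

```bash
python3 -c "
from h import *
to(439.2,269.6,60,-80.6)
d=grab('wrist','w4')
P=d['P'];i=d['img'].astype(int)
for k in('matches','wax'): print(k,rect(P,mask(i,k)&(abs(P[...,1]-.136)<.07)))
to(439.2,269.6,60,-80.6)"
```

```text
t 9.85 pos [511.7 111.9 128.7] ang -92.6 w 44.2 F [ 0.5 -0.1 -0.3] grip 0.0 q6 1.7
shift [-1.99 -3.86  1.72] turn -1.2 or 16.8
matches (array([509.7, 109.8]), array([60.8, 35.7]), 'long axis deg', -3.5, 'z med', 0.0275, 2652)
wax (array([509.2, 110.3]), array([60.1, 34.1]), 'long axis deg', -2.4, 'z med', 0.0275, 2589)
t 9.9 pos [515.3 112.3 134.1] ang -92.6 w 43.5 F [ 1.7 -0.3  1.9] grip 0.0 q6 1.7
shift [-2.1  -3.84  1.84] turn -1.2 or 16.8
```

View pics/w4.png

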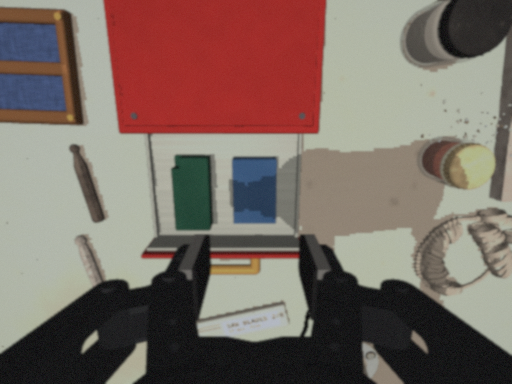

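Wax (193,192) and matchbox (255,190) lie flat, side by side. Next is the bright punch.

Request:
play_rows:
  motion:
    - [-0.5,-1.2,0,-0.5,44]
    - [-1.0,-2.4,0,-1.2,44]
    - [-1.99,-3.86,0.4,-1.2,44]
    - [-1.99,-3.86,1.7,-1.2,44]
    - [-1.99,-3.86,1.7,-1.2,44]

```text
clock: 10.52
position: [0.4356, 0.2692, 0.0567]
ee_rot: [0.001, 0.997, 0.083, -0.004]
contact_force: [-0.0, 0.2, 0.7]
width: 0.0439
gripper_force: 0.0
```

```bash
python3 -c "
from h import *
manip.get_image('scene')
to(439.2,269.6,3.5,-80.6)"
```

```text
t 10.575 pos [438.1 269.4  58.7] ang -80.5 w 43.9 F [0.2 0.4 1.1] grip 0.0 q6 1.82
shift [ 0.03 -0.    1.38] turn 0.01 or -17.99
```

Request:
play_rows:
  motion:
    - [0,0,0.7,0,44]
    - [0,0,1.39,0,44]
    - [0,0,1.39,0,44]
    - [0,0,1.39,0,4]
    - [0,0,1.39,0,4]

```text
clock: 11.2
position: [0.4409, 0.2701, 0.0055]
ee_rot: [-0.001, 0.997, 0.082, 0.002]
contact_force: [-0.3, -2.3, 15.7]
width: 0.0086
gripper_force: 37.6
```

Request:
play_rows:
  motion:
    - [0,0,0,0,4]
    - [0,0,0,0,4]
    - [0,0,0,0,4]

```text
clock: 11.58
position: [0.4409, 0.2701, 0.0056]
ee_rot: [-0.0, 0.997, 0.082, 0.002]
contact_force: [0.5, -1.4, 6.5]
width: 0.0083
gripper_force: 39.4
```

```bash
python3 -c "
from h import *
to(601.8,300.4,100,-5.2)"
```

```text
t 11.575 pos [440.9 270.1   5.6] ang -80.6 w 8.3 F [ 0.5 -1.4  6.5] grip 39.4 q6 1.82
shift [ 4.1  -0.09 -2.34] turn -7.54 or 10.46
```

Request:
play_rows:
  motion:
    - [0,0,-1.2,0,4]
    - [0.9,0,-2.2,-1.0,4]
    - [2.2,0,-2.4,-2.0,4]
    - [3.6,0.1,-2.4,-3.0,4]
    - [5.02,0.12,-2.4,-4.0,4]

```text
clock: 12.2
position: [0.64, 0.298, 0.1011]
ee_rot: [0.0, 0.907, 0.42, 0.001]
contact_force: [0.2, 0.6, 0.4]
width: 0.0084
gripper_force: 39.3
```

Request:
play_rows:
  motion:
    - [0,0,0,-1.0,4]
    - [0,0,0,-2.0,4]
    - [0,0,0.3,-3.0,4]
    - [0,0,0.6,-3.54,4]
    - [0,0,1.0,-3.54,4]

```text
clock: 12.82
position: [0.6386, 0.298, 0.0601]
ee_rot: [0.0, 0.739, 0.674, 0.001]
contact_force: [0.9, -0.4, -0.5]
width: 0.0084
gripper_force: 39.3
```

```bash
python3 -c "
from h import *
d=grab('wrist','w5')
to(638.1,297.8,18,-5.2)"
```

```text
t 12.875 pos [636.9 297.3  57.1] ang -5.3 w 8.4 F [-1.  -1.1 -0.8] grip 39.3 q6 0.43
shift [0.02 0.03 0.98] turn -0.01 or 17.99
```

View pics/w5.png

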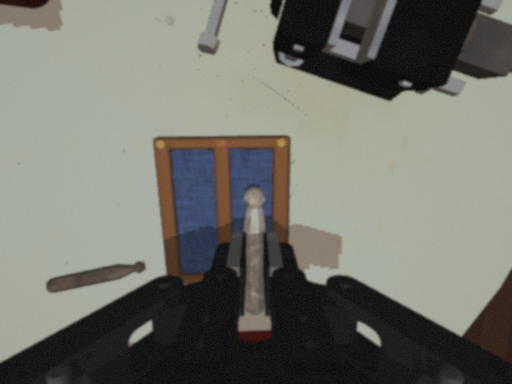

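Request:
play_rows:
  motion:
    - [0,0,0.5,0,4]
    - [0,0,0.9,0,4]
    - [0,0,1.04,0,4]
    - [0,0,1.04,0,4]
    - [0,0,1.04,0,4]

```text
clock: 13.5
position: [0.6387, 0.298, 0.0189]
ee_rot: [0.0, 0.739, 0.674, 0.001]
contact_force: [0.4, 0.5, -0.1]
width: 0.0086
gripper_force: 39.3
```

Request:
play_rows:
  motion:
    - [0,0,0,0,24]
    - [0,0,0,0,24]
    - [0,0,-0.6,0,24]
    - [0,0,-1.6,0,24]
    - [0,0,-2.6,0,40]

```text
clock: 14.12
position: [0.6381, 0.2977, 0.1232]
ee_rot: [-0.0, 0.738, 0.674, -0.0]
contact_force: [1.0, 1.3, -0.1]
width: 0.0392
gripper_force: 0.0
```

```bash
python3 -c "
from h import *
d=grab('wrist','w6');d=grab('scene')
P=d['P']
to(522.6,258.3,60,-82.3)"
```

```text
t 14.225 pos [641.4 299.  128.3] ang -5.2 w 39.9 F [0.8 0.2 0.8] grip 0.0 q6 0.43
shift [-1.29 -2.88  1.67] turn 7.71 or -10.29
```

View pics/w6.png

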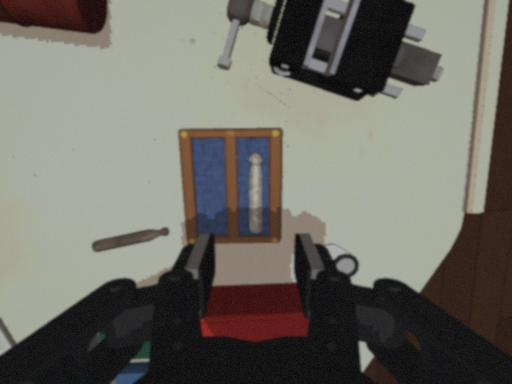

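Bright punch lies in the +x groove at (256,194). Now the dark punch at (130,240).

Request:
play_rows:
  motion:
    - [-0.3,-0.7,0,1.0,40]
    - [-0.6,-1.4,0,2.0,40]
    - [-1.0,-2.1,0,3.0,40]
    - [-1.25,-2.79,0,4.0,40]
    - [-1.25,-2.79,0.4,5.0,40]

```text
clock: 14.85
position: [0.5204, 0.2577, 0.1067]
ee_rot: [-0.0, 0.955, 0.296, 0.0]
contact_force: [1.6, -0.1, 0.0]
width: 0.0398
gripper_force: 0.0
```

Request:
play_rows:
  motion:
    - [0,0,0.3,1.0,40]
    - [0,0,0.6,2.0,40]
    - [0,0,1.1,2.71,40]
    - [0,0,1.1,2.71,40]
    - [0,0,1.1,2.71,40]

```text
clock: 15.48
position: [0.5227, 0.2582, 0.0624]
ee_rot: [-0.0, 0.998, 0.068, 0.0]
contact_force: [0.0, 0.7, -0.2]
width: 0.0398
gripper_force: 0.0
```

```bash
python3 -c "
from h import *
d=manip.get_image('scene')
to(522.6,258.3,3.5,-82.3)"
```

```text
t 15.525 pos [523.  258.3  62.7] ang -82.2 w 40.1 F [0.4 0.5 0.4] grip 0.0 q6 1.77
shift [-0.01 -0.    1.48] turn 0.01 or -17.99
```

Request:
play_rows:
  motion:
    - [0,0,0.8,0,40]
    - [0,0,1.47,0,40]
    - [0,0,1.47,0,40]
    - [0,0,1.47,0,4]
    - [0,0,1.47,0,4]

```text
clock: 16.15
position: [0.5238, 0.2586, 0.005]
ee_rot: [-0.0, 0.998, 0.067, 0.002]
contact_force: [0.4, 0.2, -0.1]
width: 0.0085
gripper_force: 39.8
```

Request:
play_rows:
  motion:
    - [0,0,0,0,4]
    - [0,0,0,0,4]
    - [0,0,0,0,4]

```text
clock: 16.52
position: [0.5238, 0.2586, 0.005]
ee_rot: [-0.0, 0.998, 0.067, 0.002]
contact_force: [-0.9, -0.2, 6.3]
width: 0.0084
gripper_force: 40.6
```

```bash
python3 -c "
from h import *
to(602.1,300.8,100,-5.2)"
```

```text
t 16.525 pos [523.8 258.6   5. ] ang -82.3 w 8.4 F [-0.9 -0.2  6.3] grip 40.6 q6 1.78
shift [ 2.09 -0.78 -2.37] turn -7.71 or 10.29
```

Request:
play_rows:
  motion:
    - [0,0,-1.2,0,4]
    - [0.3,-0.1,-2.3,-1.0,4]
    - [0.9,-0.3,-2.4,-2.0,4]
    - [1.6,-0.5,-2.4,-3.0,4]
    - [2.11,-0.78,-2.4,-4.0,4]

```text
clock: 17.15
position: [0.6031, 0.3005, 0.0999]
ee_rot: [0.0, 0.913, 0.407, 0.001]
contact_force: [-0.5, -0.1, -0.6]
width: 0.0084
gripper_force: 39.8
```

Request:
play_rows:
  motion:
    - [0,0,0,-1.0,4]
    - [0,0,0,-2.0,4]
    - [0,0,0.3,-3.0,4]
    - [0,0,0.6,-3.71,4]
    - [0,0,1.0,-3.71,4]

```text
clock: 17.77
position: [0.6021, 0.3004, 0.0592]
ee_rot: [0.0, 0.739, 0.674, 0.0]
contact_force: [0.6, -0.5, -0.9]
width: 0.0086
gripper_force: 39.8
```

```bash
python3 -c "
from h import *
d=manip.get_image('scene')
d=manip.get_image('scene')
to(602.1,300.8,17.5,-5.2)"
```

```text
t 17.875 pos [600.3 299.7  57.1] ang -5.3 w 8.4 F [-0.4  0.6  0.1] grip 39.8 q6 0.45
shift [0.03 0.05 0.99] turn -0.01 or 17.99
```

Request:
play_rows:
  motion:
    - [0,0,0.5,0,4]
    - [0,0,0.9,0,4]
    - [0,0,1.03,0,4]
    - [0,0,1.03,0,4]
    - [0,0,1.03,0,4]

```text
clock: 18.5
position: [0.6025, 0.3006, 0.0188]
ee_rot: [0.0, 0.739, 0.674, 0.001]
contact_force: [-0.6, -0.0, 0.0]
width: 0.0087
gripper_force: 39.8
```

Request:
play_rows:
  motion:
    - [0,0,0,0,22]
    - [0,0,0,0,22]
    - [0,0,-0.6,0,22]
    - [0,0,-1.6,0,22]
    - [0,0,-2.6,0,22]

```text
clock: 19.12
position: [0.6018, 0.3003, 0.1232]
ee_rot: [-0.0, 0.738, 0.674, -0.0]
contact_force: [0.7, -0.6, -0.4]
width: 0.0221
gripper_force: 0.0
```

```bash
python3 -c "
from h import *
to(415,141,130,-2.6)"
```

```text
t 19.125 pos [601.8 300.3 123.2] ang -5.2 w 22.1 F [ 0.7 -0.6 -0.4] grip 0.0 q6 0.45
shift [-4.39 -4.29 -0.17] turn -0.26 or 17.74
```

Both punches are placed. I'll check them while moving to the drawer front, where I'll push on the red front beside the pull at y +50, well left of the lamp.

```bash
python3 -c "
from h import *
d=grab('wrist','w7')
to(432,189.5,123,-2.6)"
```

```text
t 19.175 pos [605.1 301.6 129.8] ang -5.2 w 22.0 F [2.  0.3 3.5] grip 0.0 q6 0.45
shift [-3.18 -4.06  0.12] turn -0.26 or 17.74
```

View pics/w7.png

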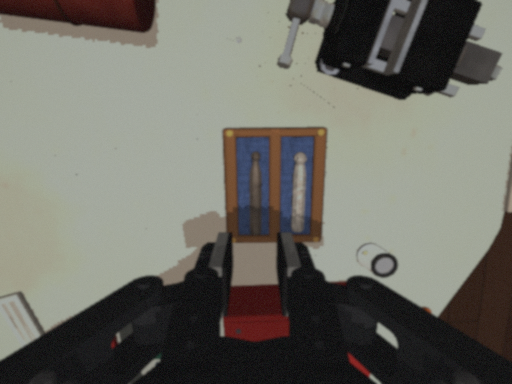

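Request:
play_rows:
  motion:
    - [-0.8,-1.0,0,-0.26,0]
    - [-1.6,-2.0,0,-0.26,0]
    - [-2.4,-3.0,0,-0.26,0]
    - [-3.15,-3.98,0,-0.26,0]
    - [-3.15,-3.98,1.2,-0.26,0]

```text
clock: 19.8
position: [0.4315, 0.1886, 0.0769]
ee_rot: [0.002, 0.723, 0.691, 0.003]
contact_force: [0.6, 0.5, 0.1]
width: -0.0003
gripper_force: 0.0
```

Request:
play_rows:
  motion:
    - [0,0,0.6,0,0]
    - [0,0,1.1,0,0]
    - [0,0,1.1,0,0]

```text
clock: 20.18
position: [0.4309, 0.189, 0.0292]
ee_rot: [-0.001, 0.723, 0.691, -0.001]
contact_force: [-0.4, 0.6, 0.4]
width: 0.0001
gripper_force: 0.0
```

```bash
python3 -c "
from h import *
d=grab('wrist')
P=d['P'];np.savez('/tmp/w8.npz',P=P,img=d['img'])
to(450,188.5,30,-2.6)
g=P[...,2]; 
m=(abs(P[...,0]-.621)<.05)&(abs(P[...,1]-.298)<.055)
print(m.sum())
d=grab('side','s8')"
```

```text
t 20.225 pos [431.9 189.2  30.1] ang -2.6 w -0.2 F [ 0.3  0.1 -0.2] grip 0.0 q6 0.31
shift [0.   0.45 0.  ] turn -0.0 or 18.0
18
```

View pics/s8.png

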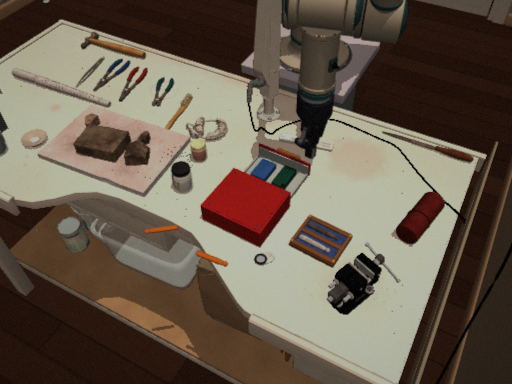

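Side view: fingers stand in front of the drawer front at (305,150), with both blocks inside and both punches in the rest. Pushing now.

Request:
play_rows:
  motion:
    - [0,0.4,0,0,0]
    - [0,0.8,0,0,0]
    - [0,1.2,0,0,0]
    - [0,1.6,0,0,0]
    - [0,2.0,0,0,0]

```text
clock: 20.9
position: [0.5131, 0.1856, 0.0301]
ee_rot: [-0.0, 0.723, 0.691, 0.0]
contact_force: [-2.6, 0.7, 1.8]
width: -0.0002
gripper_force: 1.0
```

Request:
play_rows:
  motion:
    - [0,0.1,0,0,0]
    - [0,0.2,0,0,0]
    - [0,0.3,0,0,0]
    - [0,0.4,0,0,0]
    - [0,0.5,0,0,0]

```text
clock: 21.52
position: [0.5317, 0.1847, 0.0299]
ee_rot: [-0.0, 0.723, 0.691, -0.0]
contact_force: [-2.7, -0.3, -1.7]
width: 0.0004
gripper_force: 0.8
```

```bash
python3 -c "
from h import *
d=grab('scene','s9')
to(545,183.5,30,-2.6)"
```

```text
t 21.575 pos [532.6 184.7  30. ] ang -2.6 w -0.1 F [-1.4  0.1 -0.7] grip 0.6 q6 0.26
shift [-0.02  0.31  0.  ] turn 0.0 or -18.0
```

View pics/s9.png

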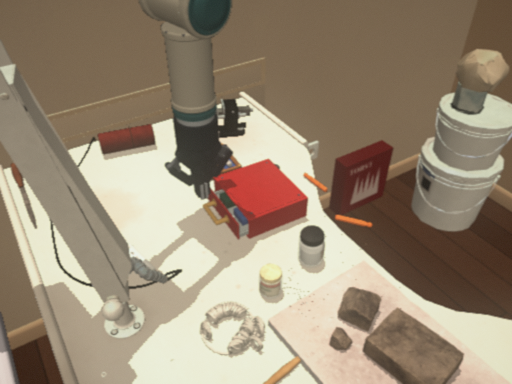

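Force is about 2 N and the drawer is nearly shut, with its front around (235,213). I'll continue in 2–3 mm rows until the hard stop shows up as force.

Request:
play_rows:
  motion:
    - [0,0.08,0,0,0]
    - [0,0.16,0,0,0]
    - [0,0.24,0,0,0]
    - [0,0.32,0,0,0]
    - [0,0.32,0,0,0]

```text
clock: 22.2
position: [0.5455, 0.1842, 0.0302]
ee_rot: [0.0, 0.723, 0.691, 0.001]
contact_force: [-0.5, -0.5, -0.2]
width: -0.0003
gripper_force: 0.2
```

Request:
play_rows:
  motion:
    - [0,0.05,0,0,0]
    - [0,0.1,0,0,0]
    - [0,0.15,0,0,0]

```text
clock: 22.58
position: [0.5481, 0.184, 0.0301]
ee_rot: [-0.002, 0.723, 0.691, -0.002]
contact_force: [-9.7, 1.0, 6.7]
width: 0.0
gripper_force: 4.5
```

Request:
play_rows:
  motion:
    - [0,0.05,0,0,0]
    - [0,0.05,0,0,0]

```text
clock: 22.82
position: [0.5481, 0.184, 0.0302]
ee_rot: [-0.003, 0.723, 0.691, -0.003]
contact_force: [-10.0, 1.0, 8.3]
width: 0.0
gripper_force: 5.3
```

Request:
play_rows:
  motion:
    - [0,-0.8,0,0,0]
    - [0,-1.2,0,0,0]
    - [0,-1.2,-1.2,0,0]
    - [0,-1.2,-2.4,0,0]
    - [0.8,-1.2,-3.4,0,0]

```text
clock: 23.45
position: [0.5076, 0.2171, 0.1685]
ee_rot: [0.001, 0.724, 0.69, 0.001]
contact_force: [0.9, 1.2, 0.2]
width: -0.0002
gripper_force: 0.0
```

Request:
play_rows:
  motion:
    - [0,-0.8,0,0,0]
    - [0,-0.8,0,0,0]
    - [0,-0.8,0,0,0]

```text
clock: 23.82
position: [0.4751, 0.2195, 0.1663]
ee_rot: [0.001, 0.723, 0.691, 0.001]
contact_force: [0.2, -0.6, -0.2]
width: -0.0003
gripper_force: 0.0
```

Run:
```python
from h import *
to(500,200,150,0)
d=grab('wrist','w10');P=d['P'];i=d['img'].astype(int);z=P[...,2]
r,g,b=i[...,0],i[...,1],i[...,2]
L=[]
F=[]
for v in range(384):
    m=(z[v]>.018)&(abs(P[v,:,1]-.13)<.028)&(P[v,:,0]>.5)&(P[v,:,0]<.6)
    u=np.where(m)[0]
    if len(u): F.append(P[v,u[0]]*1000)
F=np.array(F);print('pull fore',np.median(F,0).round(1) if len(F) else None)
d2=grab('side','s10');P=d2['P'];z=P[...,2]
for nm in('wrist','side'):
    dd=d if nm=='wrist' else d2
    P=dd['P'];z=P[...,2]
    C,S=np.cos(np.radians(-5)),np.sin(np.radians(-5))
    X=(P[...,0]-.6203)*C+(P[...,1]-.299)*S; Y=-(P[...,0]-.6203)*S+(P[...,1]-.299)*C
    for s in(-1,1):
        m=(abs(X-s*.018)<.012)&(abs(Y)<.042)&(z>.0155)&(z<.03)
        if m.sum()>20: print(nm,'groove',s,'x',np.median(X[m]).round(4),'y',((Y[m].min()+Y[m].max())/2).round(4),'len',np.ptp(Y[m]).round(3),'ztop',np.percentile(z[m],90).round(4),m.sum())
```

```text
t 23.825 pos [475.1 219.5 166.3] ang -2.6 w -0.3 F [ 0.2 -0.6 -0.2] grip 0.0 q6 0.35
shift [-0.46  0.64  0.41] turn -0.26 or 17.74
pull fore [535.6 123.3  28. ]
wrist groove -1 x -0.0192 y -0.0011 len 0.075 ztop 0.021 939
wrist groove 1 x 0.0165 y 0.0014 len 0.078 ztop 0.021 963
side groove -1 x -0.0175 y 0.0004 len 0.07 ztop 0.0207 142
side groove 1 x 0.0193 y -0.0026 len 0.076 ztop 0.0211 150
```

View pics/w10.png

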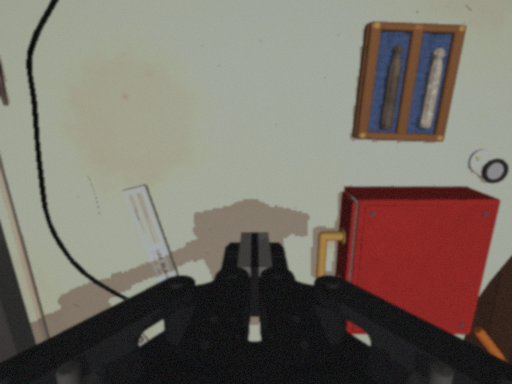

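The drawer is against its hard stop: the pull moved 96 mm and the push held still at about 10 N. Both punch tops are at 21 mm, which puts them on the groove floors and centred. Handing in.

```bash
python3 -c "
from rig import manip
print(manip.sign_off())"
```

```text
the job is handed in; nothing more can be done
None
```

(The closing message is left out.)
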